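# Clear the squash offcuts off the tray and nest the pan lids on it

### The job

The wooden tray is wanted for putting the pan lids away in the cupboard: first clear all the squash offcuts off it into the compost caddy. Then stack all the pan lids upside down (hollow side up, as they lie now) in one pile in the middle of the tray, the largest at the bottom and each smaller one cupped inside the next larger, standing level on its knob. Leave the scraper, spatula, bowls and timer where they are.

Things in the scene. Friction and masses are not known exactly. Their poses are not given: they have to be found in the camera images.
- tray_floor (a point): flat wooden carrying tray, 240 x 240 mm, fixed to the worktop, low lip 14 mm high and 8 mm thick; this point is the centre of its inner floor, 8 mm above the worktop; x and y along its sides, z up
- caddy_mouth (a point): open grey plastic compost caddy, 160 x 160 mm, 110 mm high, walls 5 mm, does not move; this point is the centre of its mouth, at rim height; x and y along its sides, z up
- lid1_c (a point): domed aluminium pan lid, largest, 168 mm wide, 70 high, 300 g, hollow side (z) up, standing on its flat knob (72 wide, 26 high). Top 16 mm: upright rubber rim 8 mm thick, to pinch from above. Dome 120 wide at 26 up, 150 at 42 up; flat inner floor 31 mm above the knob's underside, so a smaller lid in it stands 31 higher. Point: on its axis, 35 mm up. May be absent.
- lid2_c (a point): domed aluminium pan lid, second of four, 148 mm wide, 70 high, 250 g, hollow side (z) up, standing on its flat knob (66 wide, 26 high). Top 16 mm: upright rubber rim 8 mm thick, to pinch from above. Dome 100 wide at 26 up, 130 at 42 up; flat inner floor 31 mm above the knob's underside, so a smaller lid in it stands 31 higher. Point: on its axis, 35 mm up. May be absent.
- lid3_c (a point): domed aluminium pan lid, third of four, 128 mm wide, 70 high, 200 g, hollow side (z) up, standing on its flat knob (60 wide, 26 high). Top 16 mm: upright rubber rim 8 mm thick, to pinch from above. Dome 80 wide at 26 up, 110 at 42 up; flat inner floor 31 mm above the knob's underside, so a smaller lid in it stands 31 higher. Point: on its axis, 35 mm up. May be absent.
- lid4_c (a point): domed aluminium pan lid, smallest, 108 mm wide, 70 high, 150 g, hollow side (z) up, standing on its flat knob (54 wide, 26 high). Top 16 mm: upright rubber rim 8 mm thick, to pinch from above. Dome 60 wide at 26 up, 90 at 42 up; flat inner floor 31 mm above the knob's underside, so a smaller lid in it stands 31 higher. Point: on its axis, 35 mm up. May be absent.
- offcut1_c (a point): chunky hard squash offcut, a rounded block 62 mm (x) by 40 mm (y) by 34 mm (z), about 50 g, lying on the tray at first; this point is its centre. May be absent.
- offcut2_c (a point): chunky hard squash offcut, a rounded block 62 mm (x) by 40 mm (y) by 34 mm (z), about 50 g, lying on the tray at first; this point is its centre. May be absent.
- offcut3_c (a point): chunky hard squash offcut, a rounded block 62 mm (x) by 40 mm (y) by 34 mm (z), about 50 g, lying on the tray at first; this point is its centre. May be absent.
- offcut4_c (a point): chunky hard squash offcut, a rounded block 62 mm (x) by 40 mm (y) by 34 mm (z), about 50 g, lying on the tray at first; this point is its centre. May be absent.
- scraper: bystander: steel bench scraper lying flat, 150 x 95 mm
- spatula: bystander: green silicone spatula lying flat, 270 mm long
- bowl_big: bystander: aluminium bowl, 160 mm wide, 60 mm high; origin under its centre
- bowl_small: bystander: aluminium bowl, 132 mm wide, nested in the other; origin under its centre
- timer: bystander: round red kitchen timer, 72 mm wide, 42 mm high; origin under its centre

How it is judged:
By the outcome, as a careful person would: the job done as asked, in the order asked, and still so for the second after the job is handed in, with the robot touching nothing.
Of lid1, lid2, lid3, lid4 only 3 to 4 are there at a start; the rules pass over those that are not, and their reading is None.
Of offcut1, offcut2, offcut3, offcut4 only 3 to 4 are there at a start; the rules pass over those that are not, and their reading is None.
At some moment in a run one of lid1, lid2, lid3, lid4, offcut1, offcut2, offcut3, offcut4 may be knocked a few centimetres aside while the robot is not near it.
It also fails if it takes over 210 s, if anything falls off the work surface, if the arm or the gripper's body presses on something with over 40 N, if the wrist force passes 120 N, or if a joint passes its speed limit or range.

### The arm

A 7-joint arm with a two-finger parallel gripper is mounted at the origin on the work surface. World frame = base frame: x ahead of the robot, y to its left, z up, the work surface at z = 0. Lengths are in mm, angles in rad, forces in N, time in s.
With the tool pointing down it reaches from about 400 to 850 mm from the base axis. Payload 4.5 kg.
Tool frame: the origin (TCP) lies between the finger pads; the fingertips stand ahead of it and the grasp point (between the pads) lies 2 mm behind it (bot.tip_extent is the z of the fingertips in the tool frame, in mm); z points along the fingers, y is the direction in which the jaws open and shut (so a half turn about z gives the same grasp; the last joint's range is limited). The gripper opens to 85 mm and grips with 20 to 120 N. Pads are 22 mm wide; open, the fingers measure 114 mm over their backs; the gripper's body (76 mm by 85 mm) begins 54 mm behind the grasp point. The pads swing forward as they close: fully open they stand 13 mm farther back than shut.
Start: joints at [1.194, 0.689, -0.195, 1.565, 0.157, 0.902, -0.215], TCP at [249.619, -573.012, 248.317] pointing down, gripper open.
Joint ranges: [-3.01, 3.01], [-0.46, 2.08], [-1.47, 1.51], [0.13, 2.56], [-1, 4.14], [0.04, 2.09], [-2.66, 2.66]. Speed limits (rad/s): [2.57, 2.57, 3.14, 3.14, 3.14, 3.14, 3.14].

### API

Orientations are given as a unit quaternion [w, x, y, z].
In Python, from cell import readout, imaging, order, bot gives the robot as it stands. The module is installed in compiled form; this text tells all that it offers.
- The arm moves only by the tool jog_arm, never from a script. Its argument "deltas" is a list of rows, each an object with "xyz": the shift along the tool's x, y, z in m, a list of three; "turn": the turn about the tool's z in degrees. In form: [{"xyz": [dx, dy, dz], "turn": turn}, ...]. A call has 1 to 10 rows; each row is the pose to reach, as a shift and turn from the pose measured when the call began, along the tool's axes at that moment; what a row does not reach only later rows make up. A row lasts 1/8 s, in which the tool goes at most 62.5 mm and 10.7 degrees, less where a joint would pass 70% of its speed; a pose out of reach is approached as far as the arm can. A call with a gripper value outside its range is refused whole. "fingers" is the closure, from 0 (fully open) to 1 (shut), set as the call begins (left out, the last holds). The fingers move at their own pace and stop on an object; "newtons" is the grip in N (left out, the last holds). Time passes only in rows, so rows that repeat a pose let the fingers close. It gives the time, the measured TCP pose, the force and the opening at its end, in the units of the state.
- readout.read_state(): the state, without advancing time (a new reading comes with each control period).
- imaging.snapshot(name): name is "scene" or "top" or "wrist"; returns a dict with "img" (384x512x3 uint8, blue, green, red), "range_z" (384x512 float32, mm along the optical axis (not along the pixel's ray), 0 where there is no reading), "intrinsics" (3x3 intrinsics, pixels), "k1" (the pictures are not rectified: a ray, as slopes to the right and down, at radius r is drawn at 1 + k1 r^2 times it, then the intrinsics apply), "world_from_camera" (4x4, takes a point from camera to world coordinates). Camera axes: x right, y up, looking along -z (the intrinsics and any distortion apply to the point x, -y, -z); pixel columns grow to the right and rows downward; lengths in mm; the calibration is good to about 2 mm. A picture is of the moment at which its call begins.
- order.sign_off(): hands the job in, once; it reports no verdict.
The state is a dict: "t": time; "joint_positions": joint angles; "dq": joint speeds; "joint_efforts": joint torques, N m; "ee_pos": TCP position; "eef_rot": TCP orientation; "force": force on the tool from outside, world axes, zero at the start; "ft_torque": the same for the moment, N m; "gripper_width": finger opening in mm.
Only numpy, scipy, OpenCV 4.12 (cv2) and the standard library are available. Lean on these libraries where they do the work, as an engineer would, in place of code of your own. Each camera call takes 0.05 s, during which the arm holds its last target.

## Working session

There is one attempt and no reset: what is moved stays moved. The work goes in short steps, Python scripts to look and compute and a tool call to move; the robot and the scene stay as the last step left them, time stands still between calls to the robot, and variables do not carry over. Pictures are saved under pics/ and viewed, and the job is handed in when it is done.

Besides the shell and the picture viewer there is one more tool, called as name(argument=value, ...) on one line, values as JSON. jog_arm: Moves the arm, as the interface text tells. Its arguments: {"type":"object","properties":{"deltas":{"type":"array"},"fingers":{"type":"number"},"newtons":{"type":"number"}},"required":["deltas"]}

```bash
mkdir -p pics; cat > h.py <<'E'
import numpy as np, cv2
from cell import readout, imaging, order, bot
def snap(n,fn=None):
    s=imaging.snapshot(n)
    if fn: cv2.imwrite('pics/'+fn,s['img'])
    np.savez('last_%s.npz'%n,**{k:np.array(v) for k,v in s.items()})
    return s
def load(n): return dict(np.load('last_%s.npz'%n))
def cloud(s):
    K=np.array(s['intrinsics']);k1=float(s['k1']);h,w=s['range_z'].shape
    u,v=np.meshgrid(np.arange(w),np.arange(h))
    p=cv2.undistortPoints(np.stack([u.ravel(),v.ravel()],1).astype(np.float64)[:,None],K,np.array([k1,0,0,0,0.])).reshape(h,w,2)
    z=s['range_z'].astype(float)
    P=np.stack([p[...,0]*z,-p[...,1]*z,-z,np.ones_like(z)],-1)
    W=P@np.array(s['world_from_camera']).T
    W=W[...,:3]; W[z<=0]=np.nan
    return W
def st():
    r=readout.read_state(); print({k:np.round(r[k],3).tolist() for k in ('t','ee_pos','eef_rot','force','gripper_width','joint_positions')}); return r
E
python3 - <<'E'
from h import *
print(bot.tip_extent); st()
for n in('scene','top','wrist'):
    s=snap(n,n+'0.png'); print(n,np.round(s['world_from_camera'],2).tolist(),s['k1'],s['intrinsics'])
E
```

```text
17.0
{'t': 0.0, 'ee_pos': [249.283, -572.439, 247.456], 'eef_rot': [-0.001, 0.979, 0.204, -0.0], 'force': [0.039, -0.876, -0.309], 'gripper_width': 85.44, 'joint_positions': [1.194, 0.69, -0.195, 1.566, 0.157, 0.902, -0.215]}
scene [[0.88, -0.38, 0.3, 1001.54], [0.48, 0.69, -0.54, -799.98], [-0.01, 0.62, 0.78, 1223.68], [0.0, 0.0, 0.0, 1.0]] -0.10549718804547692 [[394.18608369   0.         256.88840615]
 [  0.         394.18608369 192.00690021]
 [  0.           0.           1.        ]]
top [[-0.02, 0.99, -0.12, 416.24], [-1.0, -0.02, -0.03, -42.87], [-0.03, 0.12, 0.99, 1268.86], [0.0, 0.0, 0.0, 1.0]] -0.006245137218511184 [[396.56416327   0.         257.84628644]
 [  0.         396.56416327 196.48616682]
 [  0.           0.           1.        ]]
wrist [[0.4, 0.88, 0.26, 317.75], [-0.92, 0.38, 0.11, -544.0], [-0.0, -0.29, 0.96, 373.27], [0.0, 0.0, 0.0, 1.0]] -0.0190879176506589 [[285.98954385   0.         257.81204353]
 [  0.         285.98954385 193.38524792]
 [  0.           0.           1.        ]]
```

View pics/top0.png

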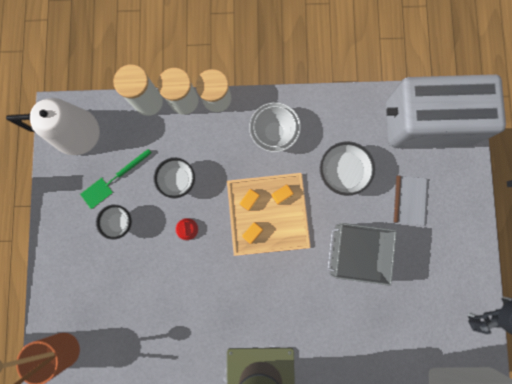

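View pics/scene0.png

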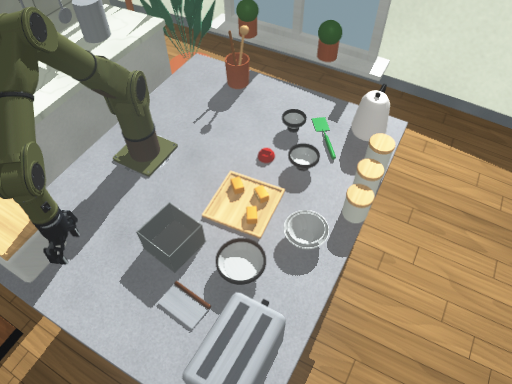

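The top picture shows three offcuts at px (250,200), (283,194) and (252,233). There are three lids at (347,168), (175,178) and (114,222). The nested bowls are at (275,127), the timer at (187,229) and the caddy at (363,252).

```bash
cat > m.py <<'E'
from h import *
from scipy.optimize import least_squares
def circ(P):
    def f(p): return np.hypot(P[:,0]-p[0],P[:,1]-p[1])-p[2]
    c=P[:,:2].mean(0); r=least_squares(f,[*c,60],loss='soft_l1',f_scale=2); return r.x
def lid(W,u,v,R=40):
    Q=W[v-R:v+R,u-R:u+R].reshape(-1,3); z=Q[:,2]
    P=Q[(z>64)&(z<76)]
    x=circ(P); print('lid',u,v,np.round(x,1),'rimz',np.round(np.median(P[:,2]),1),len(P))
    return x
def offs(s,W):
    hsv=cv2.cvtColor(s['img'],cv2.COLOR_BGR2HSV)
    m=((hsv[...,0]>8)&(hsv[...,0]<24)&(hsv[...,1]>190)&(hsv[...,2]>150)).astype(np.uint8)
    n,l,stt,c=cv2.connectedComponentsWithStats(m)
    for i in range(1,n):
        if stt[i,4]<60: continue
        P=W[l==i]; P=P[~np.isnan(P[:,0])]
        if len(P)<30: continue
        zt=np.percentile(P[:,2],90); T=P[P[:,2]>zt-6]
        r=cv2.minAreaRect(T[:,:2].astype(np.float32))
        b=cv2.boxPoints(r); e=[b[1]-b[0],b[2]-b[1]]; e=max(e,key=np.linalg.norm)
        print('off',np.round(c[i]),stt[i,4],'ztop',round(zt,1),'ctr',np.round(r[0],1),'size',np.round(r[1],1),'long-axis deg',round(np.degrees(np.arctan2(e[1],e[0]))%180,1))
E
python3 - <<'E'
from m import *
s=load('top');W=cloud(s)
for u,v in((347,168),(175,178),(114,222)): lid(W,u,v)
offs(s,W)
# timer,table,caddy
for n,u,v in(('table',200,300),('tray',270,220),('timer',187,229),('caddyfloor',363,255),('lid1in',350,168)): print(n,np.round(W[v,u],1))
Q=W[215:290,320:405].reshape(-1,3);P=Q[(Q[:,2]>100)&(Q[:,2]<120)]
r=cv2.minAreaRect(P[:,:2].astype(np.float32)); print('caddy',r,np.median(P[:,2]))
Q=W[165:265,215:320].reshape(-1,3);P=Q[(Q[:,2]>11)&(Q[:,2]<26)]
r=cv2.minAreaRect(P[:,:2].astype(np.float32)); print('tray',r)
print(np.round(np.c_[[W[v,u] for u,v in((263,212),(297,214),(237,221),(267,222),(270,240))]],1))
E
```

```text
lid 347 168 [ 645.6 -277.1   79.7] rimz 69.2 450
lid 175 178 [628.7 256.5  59.7] rimz 69.2 326
lid 114 222 [495.5 442.5  49.2] rimz 69.3 280
table [247.7 185.9   1.1]
tray [494.7 -39.1   2. ]
timer [469.9 222.3  27.4]
caddyfloor [ 3.791e+02 -3.287e+02  2.000e-01]
lid1in [ 651.9 -294.6   29.9]
caddy ((386.45452880859375, -311.39141845703125), (160.92926025390625, 160.55621337890625), 81.43128204345703) 108.16978818887992
tray ((514.998779296875, -30.599441528320312), (240.0198211669922, 239.96670532226562), 4.81856107711792)
[[ 520.4  -17.3    6.1]
 [ 511.6 -125.2    8.6]
 [ 493.3   66.3    5. ]
 [ 487.8  -29.5   13. ]
 [ 431.1  -37.8    4.6]]
```

```bash
python3 - <<'E'
from h import *
i=load('top')['img'];cv2.imwrite('pics/topc.png',cv2.resize(i[150:290,220:420],None,fx=4,fy=4,interpolation=cv2.INTER_CUBIC))
E
```

```text
(no output)
```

View pics/topc.png

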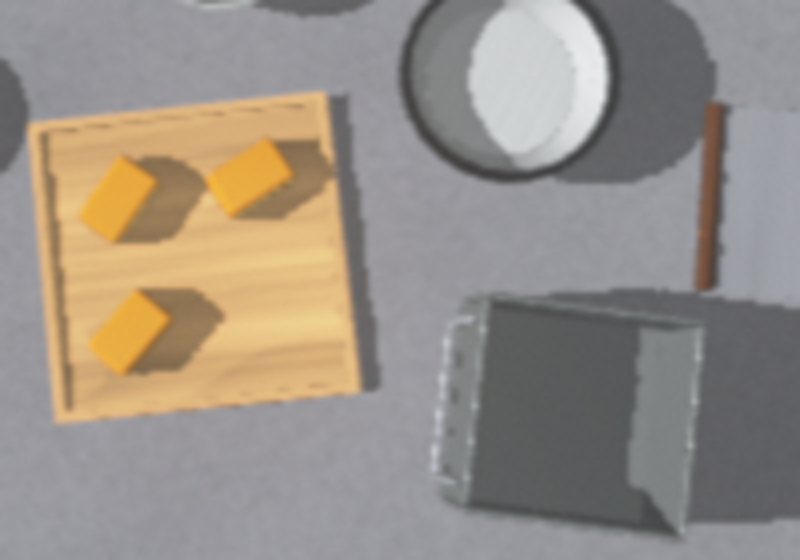

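```bash
sed -i 's/>190)&(hsv\[...,2\]>150)/>170)\&(hsv[...,2]>150)\&(W[...,2]>22)/' m.py; python3 - <<'E'
from m import *
s=load('top');W=cloud(s)
hsv=cv2.cvtColor(s['img'],cv2.COLOR_BGR2HSV)
print(hsv[200,250],hsv[194,283],hsv[233,252],hsv[220,270],W[200,250],W[233,252])
offs(s,W)
E
```

```text
[ 19 182 233] [ 19 187 232] [ 19 183 233] [ 17 111 225] [555.86536774  21.84326768  40.84772883] [453.1546127   17.14959379  41.78253873]
off [282. 194.] 207 ztop 44.5 ctr [573.6 -78.1] size [34.4 58.7] long-axis deg 121.3
off [249. 199.] 198 ztop 44.3 ctr [558.6  24.7] size [33.5 58.3] long-axis deg 142.9
off [252. 233.] 204 ztop 43.9 ctr [455.  17.] size [34.  56.7] long-axis deg 138.2
```

```bash
cat >> h.py <<'E'
def plan(x,y,z,psi=None):
    r=readout.read_state(); w,a,b,c=r['eef_rot']
    from scipy.spatial.transform import Rotation as Ro
    R=Ro.from_quat([a,b,c,w]).as_matrix()
    cur=np.degrees(np.arctan2(R[1,0],R[0,0]))
    d=R.T@(np.array([x,y,z])-r['ee_pos'])/1000
    t=0 if psi is None else ((cur-psi+180)%360)-180
    print('psi now',round(cur,1),'tilt',np.round(R[:,2],3),'xyz',np.round(d,4).tolist(),'turn',round(t,1))
E
python3 - <<'E'
from h import *
plan(573.6,-78.1,160,121.3)
E
```

```text
psi now 23.5 tilt [-0.001  0.001 -1.   ] xyz [0.4947, -0.3237, 0.0881] turn -97.8
```

jog_arm(deltas=[{"xyz":[0.495,-0.324,0.088],"turn":-97.8},{"xyz":[0.495,-0.324,0.088],"turn":-97.8},{"xyz":[0.495,-0.324,0.088],"turn":-97.8},{"xyz":[0.495,-0.324,0.088],"turn":-97.8},{"xyz":[0.495,-0.324,0.088],"turn":-97.8},{"xyz":[0.495,-0.324,0.088],"turn":-97.8},{"xyz":[0.495,-0.324,0.088],"turn":-97.8},{"xyz":[0.495,-0.324,0.088],"turn":-97.8},{"xyz":[0.495,-0.324,0.088],"turn":-97.8},{"xyz":[0.495,-0.324,0.088],"turn":-97.8}], fingers=0, newtons=60)

```text
t: 1.4
ee_pos: [575.1, -73.7, 159.6]
eef_rot: [-0.001, 0.487, 0.873, 0.002]
force: [1.0, -0.6, -0.1]
gripper_width: 85.6
```

```bash
python3 - <<'E'
from m import *
st()
s=snap('top','top1.png');offs(s,cloud(s))
s=snap('wrist','wrist1.png');offs(s,cloud(s))
plan(573.6,-78.1,160,121.3)
E
```

```text
{'t': 1.4, 'ee_pos': [575.134, -73.729, 159.593], 'eef_rot': [-0.001, 0.487, 0.873, 0.002], 'force': [0.974, -0.612, -0.071], 'gripper_width': 85.573, 'joint_positions': [0.361, 0.795, -0.544, 1.775, 0.577, 0.736, 0.062]}
off [249. 199.] 195 ztop 44.4 ctr [558.7  24.3] size [34.1 57.5] long-axis deg 144.6
off [252. 233.] 202 ztop 44.4 ctr [454.8  16.5] size [33.9 56.6] long-axis deg 137.9
off [184.  28.] 2607 ztop 43.0 ctr [461.3  15.6] size [34.  45.7] long-axis deg 137.2
off [299.  85.] 3026 ztop 42.9 ctr [560.9  26.5] size [34.8 57.5] long-axis deg 144.3
off [250. 197.] 2449 ztop 42.8 ctr [575.8 -77.2] size [36.2 56.8] long-axis deg 121.7
psi now 121.8 tilt [ 0.001  0.006 -1.   ] xyz [-0.0043, -0.0053, -0.0003] turn 0.5
```

View pics/wrist1.png

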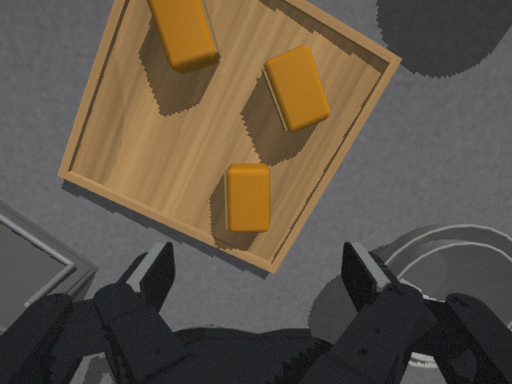

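The wrist picture shows all three offcuts on the tray, with the target at px (248,198) about 2 mm from where the top view put it. I'm descending onto it.

```bash
python3 - <<'E'
from h import *
plan(574.8,-77.6,30,121.5)
E
```

```text
psi now 121.8 tilt [ 0.001  0.006 -1.   ] xyz [-0.0051, -0.0046, 0.1297] turn 0.3
```

jog_arm(deltas=[{"xyz":[-0.005,-0.005,0.05],"turn":0},{"xyz":[-0.005,-0.005,0.09],"turn":0},{"xyz":[-0.005,-0.005,0.12],"turn":0},{"xyz":[-0.005,-0.005,0.13],"turn":0},{"xyz":[-0.005,-0.005,0.13],"turn":0},{"xyz":[-0.005,-0.005,0.13],"turn":0}])

```text
t: 2.25
ee_pos: [575.3, -77.9, 30.9]
eef_rot: [0.0, 0.487, 0.873, 0.003]
force: [0.6, 0.0, 0.2]
gripper_width: 85.5
```

jog_arm(deltas=[{"xyz":[0,0,0],"turn":0},{"xyz":[0,0,0],"turn":0},{"xyz":[0,0,0],"turn":0},{"xyz":[0,0,0],"turn":0},{"xyz":[0,0,-0.03],"turn":0},{"xyz":[0,0,-0.08],"turn":0},{"xyz":[0,0,-0.14],"turn":0},{"xyz":[0,0,-0.17],"turn":0},{"xyz":[0,0,-0.17],"turn":0}], fingers=1)

```text
t: 3.38
ee_pos: [576.1, -78.9, 203.4]
eef_rot: [0.002, 0.487, 0.873, 0.005]
force: [-0.2, 0.1, -1.0]
gripper_width: 39.0
```

```bash
python3 - <<'E'
from h import *
st()
plan(386.5,-311.4,200,81.4)
plan(386.5,-311.4,80,81.4)
E
```

```text
{'t': 3.375, 'ee_pos': [576.097, -78.884, 203.39], 'eef_rot': [0.002, 0.487, 0.873, 0.005], 'force': [-0.239, 0.106, -1.023], 'gripper_width': 38.965, 'joint_positions': [0.4, 0.739, -0.593, 1.742, 0.535, 0.818, 0.109]}
psi now 121.7 tilt [ 0.009  0.006 -1.   ] xyz [-0.0981, -0.2835, 0.0004] turn 40.3
psi now 121.7 tilt [ 0.009  0.006 -1.   ] xyz [-0.0982, -0.2848, 0.1204] turn 40.3
```

jog_arm(deltas=[{"xyz":[-0.098,-0.284,0.0],"turn":40},{"xyz":[-0.098,-0.284,0.0],"turn":40},{"xyz":[-0.098,-0.284,0.0],"turn":40},{"xyz":[-0.098,-0.284,0.0],"turn":40},{"xyz":[-0.098,-0.284,0.0],"turn":40},{"xyz":[-0.098,-0.284,0.0],"turn":40},{"xyz":[-0.098,-0.284,0.02],"turn":40},{"xyz":[-0.098,-0.285,0.07],"turn":40},{"xyz":[-0.098,-0.285,0.12],"turn":40},{"xyz":[-0.098,-0.285,0.12],"turn":40}])

```text
t: 4.62
ee_pos: [384.4, -308.7, 77.1]
eef_rot: [-0.004, 0.755, 0.655, 0.004]
force: [0.3, -0.9, 0.4]
gripper_width: 39.3
```

jog_arm(deltas=[{"xyz":[0,0,0],"turn":0},{"xyz":[0,0,0],"turn":0},{"xyz":[0,0,0],"turn":0},{"xyz":[0,0,-0.03],"turn":0},{"xyz":[0,0,-0.08],"turn":0},{"xyz":[0,0,-0.12],"turn":0}], fingers=0.15)

```text
t: 5.38
ee_pos: [384.4, -310.3, 199.7]
eef_rot: [-0.003, 0.756, 0.655, 0.004]
force: [1.1, -1.3, -0.2]
gripper_width: 72.5
```

```bash
python3 - <<'E'
from m import *
st()
s=snap('top','top2.png');offs(s,cloud(s))
s=snap('wrist','wrist2.png')
plan(560,25.5,160,144.4)
E
```

```text
{'t': 5.375, 'ee_pos': [384.353, -310.274, 199.742], 'eef_rot': [-0.003, 0.756, 0.655, 0.004], 'force': [1.141, -1.258, -0.171], 'gripper_width': 72.5, 'joint_positions': [0.881, 0.627, -0.46, 1.994, 0.446, 0.622, -0.014]}
off [249. 199.] 197 ztop 44.6 ctr [558.4  24.6] size [33.2 58. ] long-axis deg 144.4
off [252. 233.] 200 ztop 44.6 ctr [454.9  17.3] size [33.  55.9] long-axis deg 139.0
psi now 81.8 tilt [ 0.009  0.005 -1.   ] xyz [0.358, 0.1234, 0.0451] turn -62.6
```

View pics/top2.png

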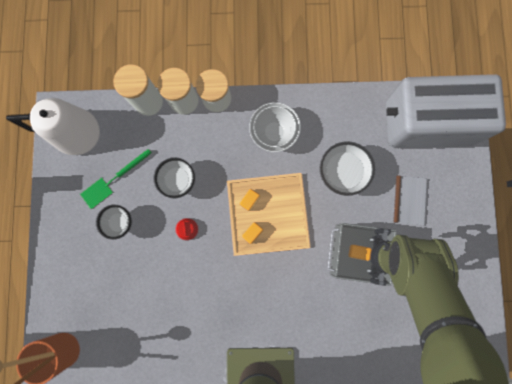

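View pics/wrist2.png

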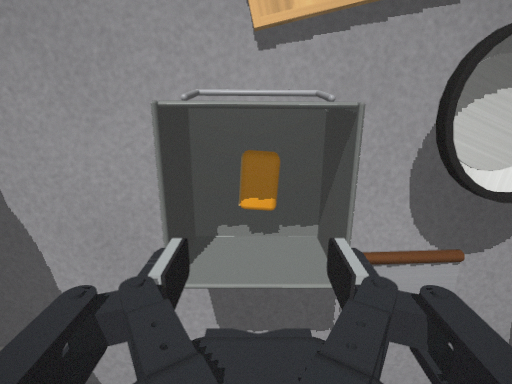

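The first offcut is inside the caddy (wrist px (260,180)). The other two haven't moved.

jog_arm(deltas=[{"xyz":[0.358,0.123,0.02],"turn":-62.6},{"xyz":[0.358,0.123,0.02],"turn":-62.6},{"xyz":[0.358,0.123,0.02],"turn":-62.6},{"xyz":[0.358,0.123,0.02],"turn":-62.6},{"xyz":[0.358,0.123,0.02],"turn":-62.6},{"xyz":[0.358,0.123,0.02],"turn":-62.6},{"xyz":[0.358,0.123,0.045],"turn":-62.6},{"xyz":[0.358,0.123,0.06],"turn":-62.6},{"xyz":[0.358,0.123,0.06],"turn":-62.6},{"xyz":[0.358,0.123,0.06],"turn":-62.6}], fingers=0)

```text
t: 6.72
ee_pos: [559.8, 24.5, 145.5]
eef_rot: [0.004, 0.306, 0.952, 0.004]
force: [-0.2, -0.3, -0.7]
gripper_width: 85.4
```

```bash
python3 - <<'E'
from m import *
st()
s=snap('wrist','wrist3.png');offs(s,cloud(s))
plan(560,25.5,30,144.4)
E
```

```text
{'t': 6.725, 'ee_pos': [559.755, 24.524, 145.521], 'eef_rot': [0.004, 0.306, 0.952, 0.004], 'force': [-0.24, -0.277, -0.67], 'gripper_width': 85.373, 'joint_positions': [0.245, 0.817, -0.64, 1.851, 0.725, 0.711, 0.135]}
off [171.  93.] 3534 ztop 42.8 ctr [456.7  18.9] size [35.4 57.4] long-axis deg 137.9
off [258. 193.] 2685 ztop 42.8 ctr [561.3  26.2] size [34.9 58.6] long-axis deg 144.3
psi now 144.3 tilt [ 0.01   0.005 -1.   ] xyz [0.0011, -0.0005, 0.1158] turn -0.1
```

jog_arm(deltas=[{"xyz":[0.001,0,0.05],"turn":0},{"xyz":[0.001,0,0.09],"turn":0},{"xyz":[0.001,0,0.116],"turn":0},{"xyz":[0.001,0,0.116],"turn":0},{"xyz":[0.001,0,0.116],"turn":0}])

```text
t: 7.4
ee_pos: [561.3, 26.0, 31.1]
eef_rot: [0.005, 0.307, 0.952, 0.004]
force: [0.5, -0.2, 0.1]
gripper_width: 85.3
```

jog_arm(deltas=[{"xyz":[0,0,0],"turn":0},{"xyz":[0,0,0],"turn":0},{"xyz":[0,0,0],"turn":0},{"xyz":[0,0,0],"turn":0},{"xyz":[0,0,-0.03],"turn":0},{"xyz":[0,0,-0.08],"turn":0},{"xyz":[0,0,-0.14],"turn":0},{"xyz":[0,0,-0.17],"turn":0},{"xyz":[0,0,-0.17],"turn":0}], fingers=1)

```text
t: 8.52
ee_pos: [560.5, 25.4, 203.6]
eef_rot: [0.007, 0.307, 0.952, 0.006]
force: [-0.2, -0.3, -0.8]
gripper_width: 39.1
```

```bash
python3 - <<'E'
from h import *
st()
plan(386.5,-311.4,200,81.4)
plan(386.5,-311.4,90,81.4)
E
```

```text
{'t': 8.525, 'ee_pos': [560.528, 25.354, 203.635], 'eef_rot': [0.007, 0.307, 0.952, 0.006], 'force': [-0.209, -0.348, -0.831], 'gripper_width': 39.131, 'joint_positions': [0.286, 0.74, -0.711, 1.809, 0.644, 0.819, 0.202]}
psi now 144.3 tilt [ 0.017  0.006 -1.   ] xyz [-0.0554, -0.375, -0.0014] turn 62.9
psi now 144.3 tilt [ 0.017  0.006 -1.   ] xyz [-0.0542, -0.3767, 0.1085] turn 62.9
```

jog_arm(deltas=[{"xyz":[-0.055,-0.375,0.0],"turn":63},{"xyz":[-0.055,-0.375,0.0],"turn":63},{"xyz":[-0.055,-0.375,0.0],"turn":63},{"xyz":[-0.055,-0.375,0.0],"turn":63},{"xyz":[-0.055,-0.375,0.0],"turn":63},{"xyz":[-0.055,-0.375,0.0],"turn":63},{"xyz":[-0.055,-0.375,0.0],"turn":63},{"xyz":[-0.054,-0.377,0.05],"turn":63},{"xyz":[-0.054,-0.377,0.108],"turn":63},{"xyz":[-0.054,-0.377,0.108],"turn":63}])

```text
t: 9.78
ee_pos: [383.7, -308.4, 86.7]
eef_rot: [-0.002, 0.758, 0.652, 0.007]
force: [0.0, 0.0, -0.6]
gripper_width: 38.9
```

jog_arm(deltas=[{"xyz":[0,0,0],"turn":0},{"xyz":[0,0,0],"turn":0},{"xyz":[0,0,0],"turn":0},{"xyz":[0,0,0],"turn":0},{"xyz":[0,0,-0.03],"turn":0},{"xyz":[0,0,-0.08],"turn":0},{"xyz":[0,0,-0.11],"turn":0},{"xyz":[0,0,-0.11],"turn":0}], fingers=0.15)

```text
t: 10.78
ee_pos: [383.9, -310.7, 199.1]
eef_rot: [0.001, 0.758, 0.652, 0.008]
force: [-0.6, -0.7, -0.1]
gripper_width: 72.7
```

```bash
python3 - <<'E'
from m import *
st()
s=snap('top','top4.png');W=cloud(s);offs(s,W)
for u,v in((347,168),(175,178),(114,222)): lid(W,u,v)
s=snap('wrist','wrist4.png')
plan(456,18.2,140,138.5)
E
```

```text
{'t': 10.775, 'ee_pos': [383.859, -310.713, 199.069], 'eef_rot': [0.001, 0.758, 0.652, 0.008], 'force': [-0.592, -0.696, -0.094], 'gripper_width': 72.678, 'joint_positions': [0.902, 0.63, -0.486, 2.001, 0.471, 0.614, -0.044]}
off [252. 233.] 202 ztop 44.1 ctr [454.7  16.9] size [33.9 55.9] long-axis deg 137.7
off [362. 253.] 211 ztop 75.4 ctr [ 386.  -308.9] size [52.2 35.8] long-axis deg 80.9
lid 347 168 [ 645.4 -277.1   79.6] rimz 69.2 450
lid 175 178 [627.5 257.7  60.5] rimz 69.4 375
lid 114 222 [508.6 395.3  49.8] rimz 69.5 284
psi now 81.4 tilt [ 0.008  0.012 -1.   ] xyz [0.3347, 0.0236, 0.0611] turn -57.1
```

View pics/wrist4.png

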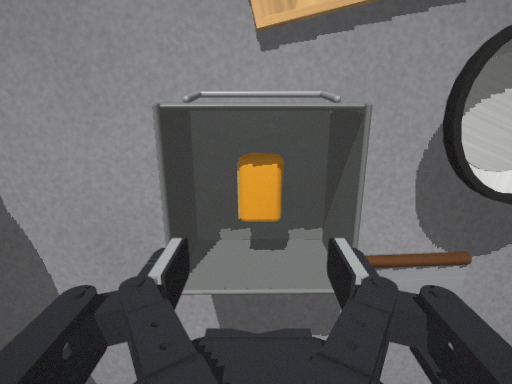

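The second offcut landed exactly on top of the first (top face z 75, below the rim). I'll drop the third beside the stack. Lid4 has been knocked from (495,442) to (509,395), and I'll re-measure it before grasping.

jog_arm(deltas=[{"xyz":[0.335,0.024,0.02],"turn":-57},{"xyz":[0.335,0.024,0.02],"turn":-57},{"xyz":[0.335,0.024,0.02],"turn":-57},{"xyz":[0.335,0.024,0.02],"turn":-57},{"xyz":[0.335,0.024,0.02],"turn":-57},{"xyz":[0.335,0.024,0.02],"turn":-57},{"xyz":[0.335,0.024,0.05],"turn":-57},{"xyz":[0.335,0.024,0.06],"turn":-57},{"xyz":[0.335,0.024,0.06],"turn":-57},{"xyz":[0.335,0.024,0.06],"turn":-57}], fingers=0)

```text
t: 12.12
ee_pos: [456.6, 18.1, 141.4]
eef_rot: [0.002, 0.355, 0.935, 0.007]
force: [-0.1, -0.2, 0.4]
gripper_width: 85.4
```

```bash
python3 - <<'E'
from m import *
st()
s=snap('wrist','wrist5.png');offs(s,cloud(s))
plan(456,18,30,138.5)
E
```

```text
{'t': 12.125, 'ee_pos': [456.575, 18.104, 141.418], 'eef_rot': [0.002, 0.355, 0.935, 0.007], 'force': [-0.057, -0.211, 0.434], 'gripper_width': 85.377, 'joint_positions': [0.211, 0.718, -0.553, 2.155, 0.826, 0.476, -0.143]}
off [256. 194.] 2771 ztop 42.9 ctr [456.6  19.4] size [34.9 57.9] long-axis deg 139.1
psi now 138.4 tilt [ 0.009  0.012 -1.   ] xyz [0.0004, -0.0023, 0.1116] turn -0.1
```

jog_arm(deltas=[{"xyz":[0,-0.002,0.05],"turn":0},{"xyz":[0,-0.002,0.09],"turn":0},{"xyz":[0,-0.002,0.111],"turn":0},{"xyz":[0,-0.002,0.111],"turn":0},{"xyz":[0,-0.002,0.111],"turn":0}])

```text
t: 12.8
ee_pos: [457.1, 18.1, 31.4]
eef_rot: [0.003, 0.355, 0.935, 0.008]
force: [0.5, -0.2, 0.5]
gripper_width: 85.3
```

jog_arm(deltas=[{"xyz":[0,0,0],"turn":0},{"xyz":[0,0,0],"turn":0},{"xyz":[0,0,0],"turn":0},{"xyz":[0,0,0],"turn":0},{"xyz":[0,0,-0.03],"turn":0},{"xyz":[0,0,-0.08],"turn":0},{"xyz":[0,0,-0.14],"turn":0},{"xyz":[0,0,-0.17],"turn":0},{"xyz":[0,0,-0.17],"turn":0}], fingers=1)

```text
t: 13.92
ee_pos: [456.3, 15.8, 203.4]
eef_rot: [0.005, 0.356, 0.934, 0.009]
force: [-0.6, 0.4, -0.9]
gripper_width: 38.9
```

```bash
python3 - <<'E'
from h import *
st()
plan(428,-317.7,200,81.4)
plan(428,-317.7,131,81.4)
E
```

```text
{'t': 13.925, 'ee_pos': [456.303, 15.798, 203.37], 'eef_rot': [0.005, 0.356, 0.934, 0.009], 'force': [-0.594, 0.389, -0.887], 'gripper_width': 38.864, 'joint_positions': [0.339, 0.632, -0.739, 2.103, 0.705, 0.647, -0.04]}
psi now 138.3 tilt [ 0.016  0.013 -1.   ] xyz [-0.2008, -0.2678, -0.0013] turn 56.9
psi now 138.3 tilt [ 0.016  0.013 -1.   ] xyz [-0.2006, -0.2691, 0.0676] turn 56.9
```

jog_arm(deltas=[{"xyz":[-0.201,-0.268,0.0],"turn":57},{"xyz":[-0.201,-0.268,0.0],"turn":57},{"xyz":[-0.201,-0.268,0.0],"turn":57},{"xyz":[-0.201,-0.268,0.0],"turn":57},{"xyz":[-0.201,-0.268,0.0],"turn":57},{"xyz":[-0.201,-0.268,0.0],"turn":57},{"xyz":[-0.201,-0.269,0.02],"turn":57},{"xyz":[-0.201,-0.269,0.067],"turn":57},{"xyz":[-0.201,-0.269,0.067],"turn":57},{"xyz":[-0.201,-0.269,0.067],"turn":57}])

```text
t: 15.18
ee_pos: [428.9, -317.2, 132.1]
eef_rot: [0.0, 0.758, 0.652, 0.01]
force: [0.5, 0.1, -0.2]
gripper_width: 39.1
```

```bash
python3 - <<'E'
from m import *
st()
snap('wrist','wrist6.png');plan(428,-317.7,131,81.4)
E
```

```text
{'t': 15.175, 'ee_pos': [428.863, -317.156, 132.148], 'eef_rot': [0.0, 0.758, 0.652, 0.01], 'force': [0.543, 0.136, -0.163], 'gripper_width': 39.091, 'joint_positions': [0.829, 0.777, -0.445, 1.939, 0.58, 0.545, -0.158]}
psi now 81.3 tilt [ 0.017  0.012 -1.   ] xyz [-0.0003, -0.0013, 0.0017] turn -0.1
```

View pics/wrist6.png

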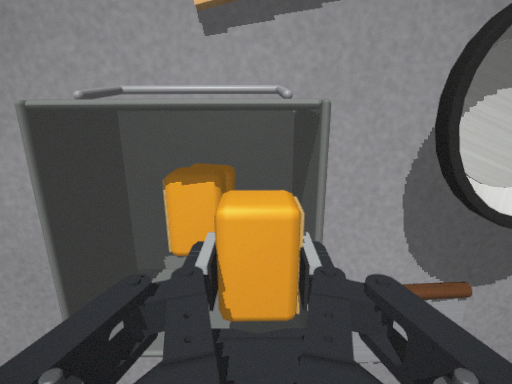

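The held piece (px 217–300) hangs between the stack (170–235) and the right wall (~325), so I'm releasing.

jog_arm(deltas=[{"xyz":[0,0,0],"turn":0},{"xyz":[0,0,0],"turn":0},{"xyz":[0,0,0],"turn":0},{"xyz":[0,0,0],"turn":0},{"xyz":[0,0,-0.04],"turn":0},{"xyz":[0,0,-0.08],"turn":0},{"xyz":[0,0,-0.08],"turn":0}], fingers=0.2)

```text
t: 16.1
ee_pos: [429.6, -319.4, 215.4]
eef_rot: [0.004, 0.759, 0.651, 0.011]
force: [0.7, -0.6, -0.6]
gripper_width: 68.2
```

```bash
python3 - <<'E'
from m import *
st()
s=snap('top','top7.png');W=cloud(s);offs(s,W)
for u,v in((347,168),(175,178),(118,214)): lid(W,u,v)
snap('wrist','wrist7.png')
E
```

```text
{'t': 16.1, 'ee_pos': [429.648, -319.411, 215.391], 'eef_rot': [0.004, 0.759, 0.651, 0.011], 'force': [0.652, -0.585, -0.62], 'gripper_width': 68.234, 'joint_positions': [0.9, 0.658, -0.552, 1.872, 0.474, 0.728, -0.065]}
off [367. 239.] 112 ztop 57.0 ctr [ 430.4 -327.9] size [36.8 18.8] long-axis deg 82.7
off [362. 254.] 215 ztop 75.1 ctr [ 385.8 -310.5] size [53.8 35.8] long-axis deg 82.8
lid 347 168 [ 645.6 -277.    79.6] rimz 69.2 454
lid 175 178 [627.6 257.5  60.6] rimz 69.2 383
lid 118 214 [509.8 394.3  50.7] rimz 69.3 330
```

View pics/wrist7.png

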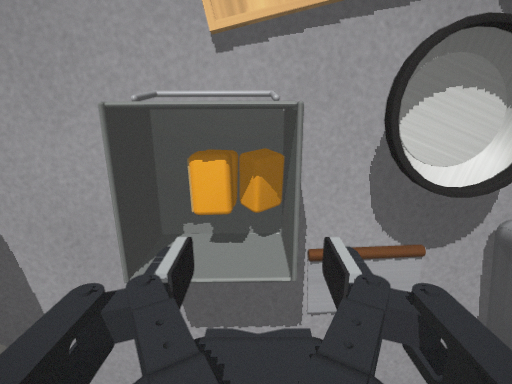

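View pics/top7.png

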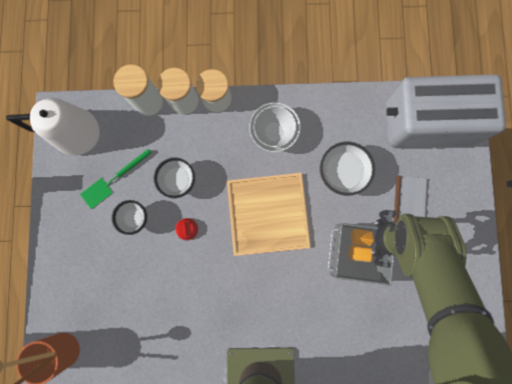

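All three offcuts are in the caddy and the tray is empty. Next is lid1, gripped on its +x side.

```bash
python3 - <<'E'
from h import *
plan(725.6,-277,150,90)
E
```

```text
psi now 81.3 tilt [ 0.017  0.012 -1.   ] xyz [0.0853, 0.2874, 0.0681] turn -8.7
```

jog_arm(deltas=[{"xyz":[0.085,0.287,0.0],"turn":-8.7},{"xyz":[0.085,0.287,0.0],"turn":-8.7},{"xyz":[0.085,0.287,0.0],"turn":-8.7},{"xyz":[0.085,0.287,0.0],"turn":-8.7},{"xyz":[0.085,0.287,0.03],"turn":-8.7},{"xyz":[0.085,0.287,0.068],"turn":-8.7},{"xyz":[0.085,0.287,0.068],"turn":-8.7},{"xyz":[0.085,0.287,0.068],"turn":-8.7},{"xyz":[0.085,0.287,0.068],"turn":-8.7}], fingers=0.5, newtons=90)

```text
t: 17.32
ee_pos: [725.8, -278.1, 152.4]
eef_rot: [0.003, 0.707, 0.707, 0.011]
force: [-0.2, -1.3, -1.0]
gripper_width: 42.7
```

```bash
python3 - <<'E'
from m import *
st()
s=snap('wrist','wrist8.png');W=cloud(s)
Q=W.reshape(-1,3);P=Q[(Q[:,2]>64)&(Q[:,2]<74)&(np.hypot(Q[:,0]-645.6,Q[:,1]+277)<100)];print(circ(P),len(P),np.median(P[:,2]))
plan(725.6,-277,73,90)
E
```

```text
{'t': 17.325, 'ee_pos': [725.775, -278.131, 152.402], 'eef_rot': [0.003, 0.707, 0.707, 0.011], 'force': [-0.247, -1.28, -1.038], 'gripper_width': 42.738, 'joint_positions': [0.522, 1.047, -0.538, 1.091, 0.502, 1.108, -0.001]}
[ 648.88864563 -278.33940628   78.62525035] 6327 69.6665298152781
psi now 90.0 tilt [ 0.02   0.011 -1.   ] xyz [0.0002, -0.0017, 0.0793] turn -0.0
```

View pics/wrist8.png

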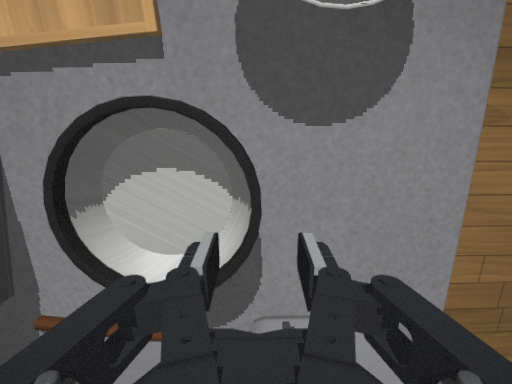

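jog_arm(deltas=[{"xyz":[0,0,0.04],"turn":0},{"xyz":[0,0,0.07],"turn":0},{"xyz":[0,0,0.079],"turn":0},{"xyz":[0,0,0.079],"turn":0},{"xyz":[0,0,0.079],"turn":0}])

```text
t: 18.0
ee_pos: [728.5, -277.6, 75.6]
eef_rot: [0.005, 0.707, 0.707, 0.012]
force: [0.0, 0.4, 0.3]
gripper_width: 42.6
```

jog_arm(deltas=[{"xyz":[0,0,0],"turn":0},{"xyz":[0,0,0],"turn":0},{"xyz":[0,0,0],"turn":0},{"xyz":[0,0,0],"turn":0}], fingers=1)

```text
t: 18.5
ee_pos: [729.1, -278.0, 76.6]
eef_rot: [0.005, 0.708, 0.707, 0.012]
force: [0.1, -0.2, 5.6]
gripper_width: 3.5
```

```bash
python3 - <<'E'
from h import *
st()
plan(727,-277,160,90)
E
```

```text
{'t': 18.5, 'ee_pos': [729.053, -278.016, 76.619], 'eef_rot': [0.005, 0.708, 0.707, 0.012], 'force': [0.129, -0.22, 5.596], 'gripper_width': 3.465, 'joint_positions': [0.514, 1.132, -0.514, 1.122, 0.541, 0.993, -0.029]}
psi now 89.9 tilt [ 0.024  0.009 -1.   ] xyz [0.0018, -0.0, -0.0834] turn -0.1
```

```bash
python3 - <<'E'
from m import *
st()
s=snap('wrist','wrist9.png')
s=snap('top');W=cloud(s); lid(W,347,168)
cv2.imwrite('pics/top9.png',cv2.resize(s['img'][100:240,280:460],None,fx=4,fy=4))
E
```

```text
{'t': 18.5, 'ee_pos': [729.053, -278.016, 76.619], 'eef_rot': [0.005, 0.708, 0.707, 0.012], 'force': [0.129, -0.22, 5.596], 'gripper_width': 3.465, 'joint_positions': [0.514, 1.132, -0.514, 1.122, 0.541, 0.993, -0.029]}
lid 347 168 [ 649.  -276.    79.3] rimz 69.6 320
```

View pics/wrist9.png

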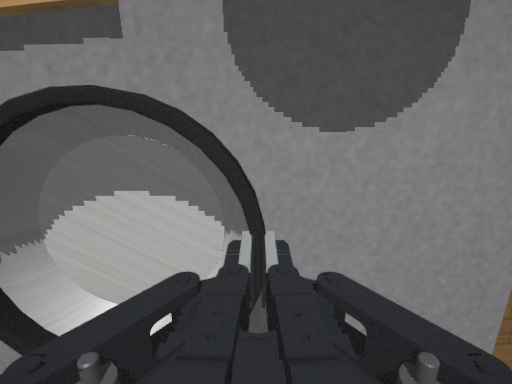

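View pics/top9.png

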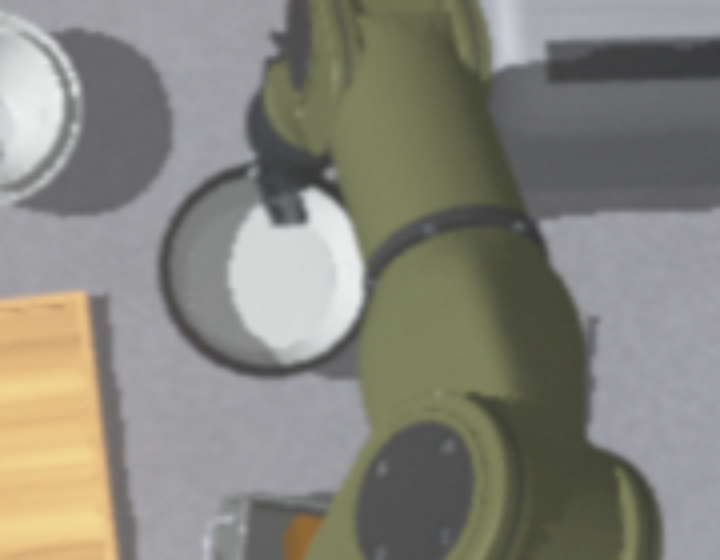

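The pads hold the rim (wrist px (258,250)). The opening reads 3.5 mm, so the rubber is being compressed. I'll lift a little and check.

jog_arm(deltas=[{"xyz":[0,0,-0.01],"turn":0},{"xyz":[0,0,-0.03],"turn":0},{"xyz":[0,0,-0.05],"turn":0},{"xyz":[0,0,-0.07],"turn":0},{"xyz":[0,0,-0.07],"turn":0},{"xyz":[0,0,-0.07],"turn":0}])

```text
t: 19.35
ee_pos: [726.9, -278.6, 146.1]
eef_rot: [0.005, 0.708, 0.707, 0.012]
force: [0.0, 0.5, -3.6]
gripper_width: 3.6
```

```bash
python3 - <<'E'
from m import *
st()
s=snap('top');W=cloud(s); Q=W[128:210,305:385].reshape(-1,3)
P=Q[(Q[:,2]>125)&(Q[:,2]<160)]; P=P[np.hypot(P[:,0]-649,P[:,1]+277)<90]
A=np.c_[P[:,:2]-[649,-277],np.ones(len(P))];print(len(P),np.linalg.lstsq(A,P[:,2],rcond=None)[0],np.percentile(P[:,2],[2,50,98]))
cv2.imwrite('pics/top10.png',cv2.resize(s['img'][100:240,280:460],None,fx=4,fy=4))
s=snap('wrist','wrist10.png');W=cloud(s)
s=snap('scene','scene10.png')
E
```

```text
{'t': 19.35, 'ee_pos': [726.94, -278.644, 146.137], 'eef_rot': [0.005, 0.708, 0.707, 0.012], 'force': [0.011, 0.547, -3.644], 'gripper_width': 3.585, 'joint_positions': [0.522, 1.053, -0.536, 1.095, 0.506, 1.094, -0.005]}
390 [4.61065859e-02 1.17625867e-03 1.34060523e+02] [126.25850331 132.96419631 146.12160215]
```

View pics/wrist10.png

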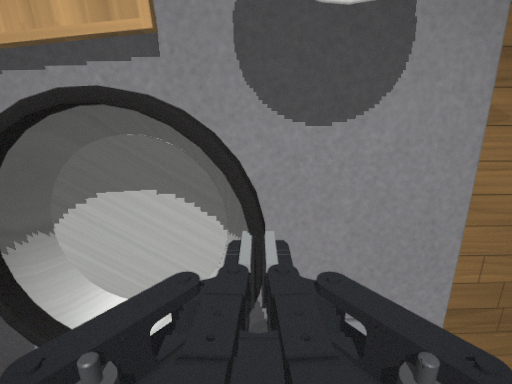

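View pics/scene10.png

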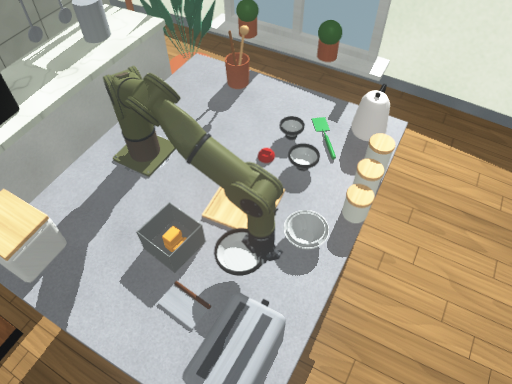

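```bash
python3 - <<'E'
from h import *
plan(595.5,-30,160,90)
plan(595.5,-30,110,90)
E
```

```text
psi now 89.9 tilt [ 0.022  0.01  -1.   ] xyz [0.2485, -0.1311, -0.0153] turn -0.1
psi now 89.9 tilt [ 0.022  0.01  -1.   ] xyz [0.248, -0.1323, 0.0347] turn -0.1
```

jog_arm(deltas=[{"xyz":[0.015,-0.008,-0.015],"turn":0},{"xyz":[0.05,-0.026,-0.015],"turn":0},{"xyz":[0.09,-0.048,-0.015],"turn":0},{"xyz":[0.13,-0.069,-0.015],"turn":0},{"xyz":[0.17,-0.09,-0.015],"turn":0},{"xyz":[0.21,-0.111,-0.015],"turn":0},{"xyz":[0.238,-0.126,-0.01],"turn":0},{"xyz":[0.248,-0.132,0.01],"turn":0},{"xyz":[0.248,-0.132,0.035],"turn":0},{"xyz":[0.248,-0.132,0.035],"turn":0}])

```text
t: 20.75
ee_pos: [594.2, -30.2, 108.0]
eef_rot: [0.003, 0.707, 0.707, 0.01]
force: [-0.3, 0.2, -2.2]
gripper_width: 3.3
```

```bash
python3 - <<'E'
from m import *
st()
s=snap('wrist','wrist11.png')
s=snap('top','top11.png')
plan(595.5,-30,86,90)
E
```

```text
{'t': 20.75, 'ee_pos': [594.248, -30.193, 107.968], 'eef_rot': [0.003, 0.707, 0.707, 0.01], 'force': [-0.302, 0.234, -2.206], 'gripper_width': 3.266, 'joint_positions': [0.227, 0.867, -0.439, 1.777, 0.585, 0.61, -0.56]}
psi now 89.9 tilt [ 0.023  0.01  -1.   ] xyz [-0.0001, -0.0012, 0.024] turn -0.1
```

View pics/wrist11.png

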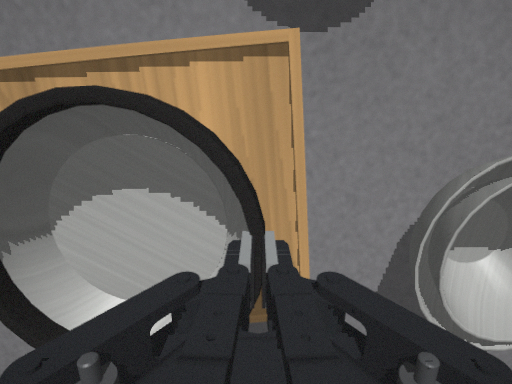

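View pics/top11.png

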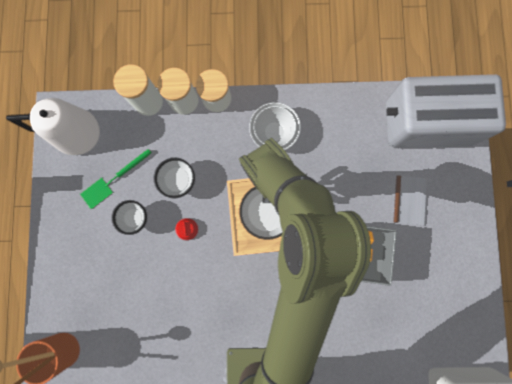

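Lid1 is over the tray with its rim clear of the lips. I'm lowering it gently.

jog_arm(deltas=[{"xyz":[0,-0.001,0.006],"turn":0},{"xyz":[0,-0.001,0.012],"turn":0},{"xyz":[0,-0.001,0.016],"turn":0},{"xyz":[0,-0.001,0.018],"turn":0},{"xyz":[0,-0.001,0.02],"turn":0},{"xyz":[0,-0.001,0.02],"turn":0}])

```text
t: 21.6
ee_pos: [595.6, -29.9, 89.9]
eef_rot: [0.004, 0.708, 0.707, 0.011]
force: [0.2, 0.7, -3.3]
gripper_width: 3.7
```

jog_arm(deltas=[{"xyz":[0,0,0.002],"turn":0},{"xyz":[0,0,0.003],"turn":0},{"xyz":[0,0,0.004],"turn":0},{"xyz":[0,0,0.004],"turn":0}])

```text
t: 22.1
ee_pos: [596.1, -29.8, 86.2]
eef_rot: [0.005, 0.708, 0.707, 0.012]
force: [1.4, 0.2, -0.3]
gripper_width: 3.1
```

jog_arm(deltas=[{"xyz":[0,0.001,0.001],"turn":0},{"xyz":[0,0.001,0.002],"turn":0},{"xyz":[0,0.001,0.002],"turn":0}])

```text
t: 22.48
ee_pos: [597.3, -29.8, 84.6]
eef_rot: [0.005, 0.708, 0.706, 0.012]
force: [0.2, -0.8, 5.5]
gripper_width: 3.6
```

jog_arm(deltas=[{"xyz":[0,0,0],"turn":0},{"xyz":[0,0,0],"turn":0},{"xyz":[0,0,0],"turn":0},{"xyz":[0,0,0],"turn":0},{"xyz":[0,0,-0.02],"turn":0},{"xyz":[0,0,-0.06],"turn":0},{"xyz":[0,0,-0.1],"turn":0},{"xyz":[0,0,-0.11],"turn":0},{"xyz":[0,0,-0.11],"turn":0}], fingers=0.6)

```text
t: 23.6
ee_pos: [594.8, -31.0, 194.8]
eef_rot: [0.005, 0.708, 0.706, 0.012]
force: [0.3, -0.3, -0.1]
gripper_width: 33.9
```

```bash
python3 - <<'E'
from m import *
st()
s=snap('wrist','wrist12.png')
plan(683.1,281.6,160,112)
E
```

```text
{'t': 23.6, 'ee_pos': [594.755, -31.02, 194.794], 'eef_rot': [0.005, 0.708, 0.706, 0.012], 'force': [0.301, -0.305, -0.117], 'gripper_width': 33.887, 'joint_positions': [0.278, 0.749, -0.524, 1.724, 0.497, 0.777, -0.485]}
psi now 89.9 tilt [ 0.023  0.009 -1.   ] xyz [0.3125, 0.0877, 0.0387] turn -22.1
```

View pics/wrist12.png

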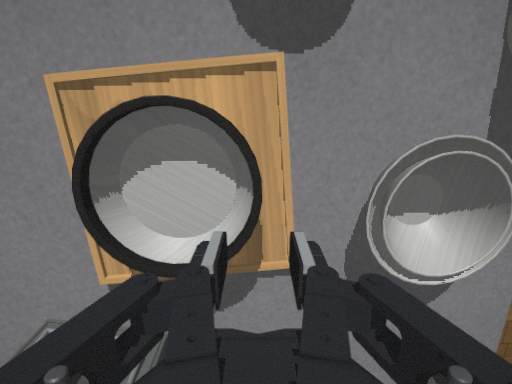

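Lid1 stands on the tray, roughly central (px 75–262 against the tray's inner 55–290). Next is lid3, gripped the same way.

```bash
python3 - <<'E'
from m import *
plan(688.5,257.5,150,90)
E
```

```text
psi now 89.9 tilt [ 0.023  0.009 -1.   ] xyz [0.2883, 0.0929, 0.0486] turn -0.1
```

jog_arm(deltas=[{"xyz":[0.288,0.093,0.0],"turn":0},{"xyz":[0.288,0.093,0.0],"turn":0},{"xyz":[0.288,0.093,0.0],"turn":0},{"xyz":[0.288,0.093,0.0],"turn":0},{"xyz":[0.288,0.093,0.0],"turn":0},{"xyz":[0.288,0.093,0.04],"turn":0},{"xyz":[0.288,0.093,0.049],"turn":0},{"xyz":[0.288,0.093,0.049],"turn":0},{"xyz":[0.288,0.093,0.049],"turn":0}], fingers=0.5)

```text
t: 24.78
ee_pos: [689.5, 256.4, 150.9]
eef_rot: [0.005, 0.708, 0.706, 0.012]
force: [0.1, 0.4, 0.3]
gripper_width: 42.8
```

```bash
cat >> m.py <<'E'
def ring(W,x,y,R,z0,z1):
    Q=W.reshape(-1,3);d=np.hypot(Q[:,0]-x,Q[:,1]-y)
    P=Q[(Q[:,2]>z0)&(Q[:,2]<z1)&(d<R+16)&(d>R-20)]
    for _ in range(3):
        c=circ(P);zm=np.median(P[:,2]);A=np.c_[P[:,:2]-c[:2],np.ones(len(P))]
        pl=np.linalg.lstsq(A,P[:,2],rcond=None)[0]; k=abs(P[:,2]-A@pl)<3; P=P[k]
    print('ring',np.round(circ(P),1),'plane slopes,z',np.round(pl,3),len(P))
E
python3 - <<'E'
from m import *
st()
s=snap('wrist','wrist13.png');ring(cloud(s),627.6,257.5,60,64,74)
s=snap('top','top13.png');W=cloud(s);ring(W,627.6,257.5,60,64,76)
ring(W,515.5,-30,80,71,84);ring(W,509.8,394.3,50,64,76)
plan(688,257.5,73,90)
E
```

```text
{'t': 24.775, 'ee_pos': [689.545, 256.418, 150.86], 'eef_rot': [0.005, 0.708, 0.706, 0.012], 'force': [0.128, 0.43, 0.338], 'gripper_width': 42.781, 'joint_positions': [-0.209, 0.971, -0.47, 1.282, 0.473, 0.971, -0.762]}
ring [631.5 256.2  59.3] plane slopes,z [2.0000e-03 2.0000e-03 6.9695e+01] 4665m.py:5: RuntimeWarning: Mean of empty slice.
  c=P[:,:2].mean(0); r=least_squares(f,[*c,60],loss='soft_l1',f_scale=2); return r.x
  ret = um.true_divide(
Traceback (most recent call last):
  File "m.py", line 27, in ring
    c=circ(P);zm=np.median(P[:,2]);A=np.c_[P[:,:2]-c[:2],np.ones(len(P))]
  File "m.py", line 5, in circ
    c=P[:,:2].mean(0); r=least_squares(f,[*c,60],loss='soft_l1',f_scale=2); return r.x
                         ~~~~~~~~~~~~~^^^^^^^^^^^^^^^^^^^^^^^^^^^^^^^^^^^^
ValueError: Initial guess is outside of provided bounds
```

View pics/wrist13.png

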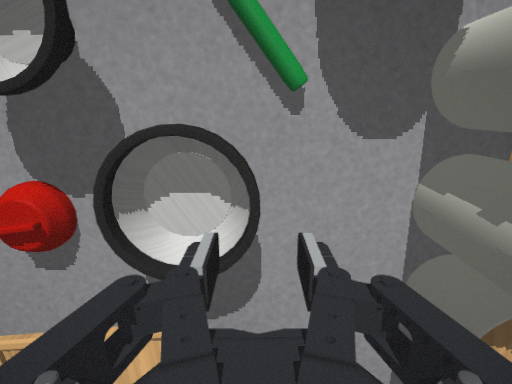

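View pics/top13.png

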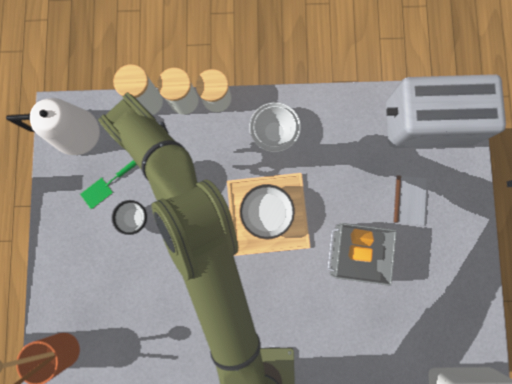

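jog_arm(deltas=[{"xyz":[0,-0.001,0.04],"turn":0},{"xyz":[0,-0.001,0.07],"turn":0},{"xyz":[0,-0.002,0.077],"turn":0},{"xyz":[0,-0.002,0.077],"turn":0},{"xyz":[0,-0.002,0.077],"turn":0}])

```text
t: 25.5
ee_pos: [690.6, 258.2, 76.2]
eef_rot: [0.006, 0.708, 0.706, 0.014]
force: [-0.0, -0.1, 0.7]
gripper_width: 42.9
```

jog_arm(deltas=[{"xyz":[0,0,0],"turn":0},{"xyz":[0,0,0],"turn":0},{"xyz":[0,0,0],"turn":0},{"xyz":[0,0,0],"turn":0},{"xyz":[0,0,-0.01],"turn":0},{"xyz":[0,0,-0.03],"turn":0},{"xyz":[0,0,-0.06],"turn":0},{"xyz":[0,0,-0.1],"turn":0},{"xyz":[0,0,-0.1],"turn":0},{"xyz":[0,0,-0.1],"turn":0}], fingers=1)

```text
t: 26.75
ee_pos: [687.5, 256.7, 176.1]
eef_rot: [0.006, 0.708, 0.706, 0.014]
force: [-0.4, -0.4, -3.0]
gripper_width: 3.4
```

```bash
python3 - <<'E'
from m import *
r=st()
s=snap('top','top14.png');W=cloud(s);ring(W,515.5,-30,80,71,84);ring(W,509.8,394.3,50,60,80)
s=snap('wrist','wrist14.png');W=cloud(s);p=r['ee_pos'];ring(W,p[0]-60,p[1],60,p[2]-20,p[2]+2)
plan(575.5,-30,180,90);plan(575.5,-30,138,90)
E
```

```text
{'t': 26.75, 'ee_pos': [687.499, 256.654, 176.137], 'eef_rot': [0.006, 0.708, 0.706, 0.014], 'force': [-0.422, -0.351, -3.043], 'gripper_width': 3.391, 'joint_positions': [-0.206, 0.94, -0.479, 1.275, 0.46, 1.004, -0.755]}
ring [517.3 -28.5  79.5] plane slopes,z [-1.0000e-03  3.0000e-03  7.7232e+01] 371
ring [508.8 395.4  49.9] plane slopes,z [-5.000e-03  1.000e-03  6.881e+01] 218
ring [630.3 258.5  59.1] plane slopes,z [2.80000e-02 3.00000e-03 1.65303e+02] 8181
psi now 89.8 tilt [ 0.025  0.01  -1.   ] xyz [-0.2866, -0.1104, -0.011] turn -0.2
psi now 89.8 tilt [ 0.025  0.01  -1.   ] xyz [-0.287, -0.1115, 0.031] turn -0.2
```

View pics/wrist14.png

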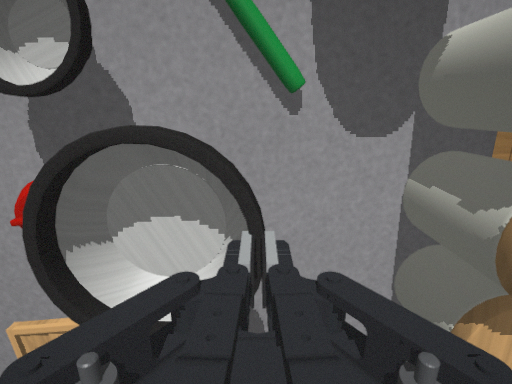

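```bash
python3 - <<'E'
from m import *
plan(577.3,-28.7,180,90);plan(577.3,-28.7,138,90)
E
```

```text
psi now 89.8 tilt [ 0.025  0.01  -1.   ] xyz [-0.2853, -0.1086, -0.0109] turn -0.2
psi now 89.8 tilt [ 0.025  0.01  -1.   ] xyz [-0.2857, -0.1097, 0.031] turn -0.2
```

jog_arm(deltas=[{"xyz":[-0.015,-0.006,-0.015],"turn":0},{"xyz":[-0.06,-0.023,-0.015],"turn":0},{"xyz":[-0.11,-0.042,-0.015],"turn":0},{"xyz":[-0.16,-0.061,-0.015],"turn":0},{"xyz":[-0.21,-0.08,-0.015],"turn":0},{"xyz":[-0.255,-0.098,-0.012],"turn":0},{"xyz":[-0.28,-0.107,-0.01],"turn":0},{"xyz":[-0.286,-0.109,0.0],"turn":0},{"xyz":[-0.286,-0.109,0.02],"turn":0},{"xyz":[-0.286,-0.109,0.031],"turn":0}])

```text
t: 28.1
ee_pos: [577.8, -27.8, 137.1]
eef_rot: [0.005, 0.708, 0.706, 0.013]
force: [0.1, -0.0, -2.1]
gripper_width: 3.8
```

```bash
python3 - <<'E'
from m import *
r=st()
s=snap('wrist','wrist15.png')
plan(577.3,-28.5,118,90)
E
```

```text
{'t': 28.1, 'ee_pos': [577.811, -27.751, 137.123], 'eef_rot': [0.005, 0.708, 0.706, 0.013], 'force': [0.117, -0.035, -2.131], 'gripper_width': 3.819, 'joint_positions': [0.243, 0.807, -0.465, 1.819, 0.57, 0.624, -0.564]}
psi now 89.9 tilt [ 0.023  0.011 -1.   ] xyz [-0.0009, -0.0003, 0.018] turn -0.1
```

View pics/wrist15.png

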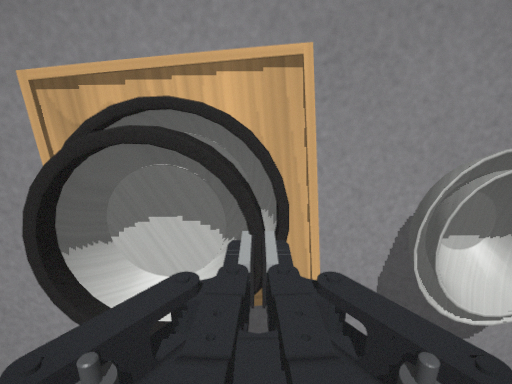

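Lid3 hangs over lid1; the offset in the picture is perspective. Lowering.

jog_arm(deltas=[{"xyz":[0,0,0.005],"turn":0},{"xyz":[0,0,0.01],"turn":0},{"xyz":[0,0,0.014],"turn":0},{"xyz":[0,0,0.017],"turn":0},{"xyz":[0,0,0.018],"turn":0},{"xyz":[0,0,0.018],"turn":0}])

```text
t: 28.9
ee_pos: [577.7, -27.6, 118.1]
eef_rot: [0.004, 0.708, 0.707, 0.012]
force: [0.4, -0.0, -0.8]
gripper_width: 3.8
```

jog_arm(deltas=[{"xyz":[0,0.001,0.002],"turn":0},{"xyz":[0,0.001,0.003],"turn":0},{"xyz":[0,0.001,0.003],"turn":0}])

```text
t: 29.28
ee_pos: [579.9, -27.5, 116.2]
eef_rot: [0.005, 0.708, 0.707, 0.013]
force: [0.8, -0.0, 5.4]
gripper_width: 4.1
```

jog_arm(deltas=[{"xyz":[0,-0.001,0],"turn":0},{"xyz":[0,-0.001,0],"turn":0},{"xyz":[0,-0.001,0],"turn":0},{"xyz":[0,-0.001,0],"turn":0},{"xyz":[0,-0.001,-0.02],"turn":0},{"xyz":[0,-0.001,-0.06],"turn":0},{"xyz":[0,0,-0.1],"turn":0},{"xyz":[0,0,-0.1],"turn":0}], fingers=0.6)

```text
t: 30.28
ee_pos: [579.4, -28.2, 219.2]
eef_rot: [0.007, 0.708, 0.706, 0.015]
force: [0.0, -0.0, -0.9]
gripper_width: 34.2
```

```bash
python3 - <<'E'
from m import *
r=st()
s=snap('wrist','wrist16.png');W=cloud(s);ring(W,518,-28,60,98,118);ring(W,517.3,-28.5,80,71,84)
plan(560,395.4,170,90)
E
```

```text
{'t': 30.275, 'ee_pos': [579.428, -28.186, 219.182], 'eef_rot': [0.007, 0.708, 0.706, 0.015], 'force': [0.031, -0.004, -0.919], 'gripper_width': 34.178, 'joint_positions': [0.295, 0.698, -0.549, 1.755, 0.481, 0.791, -0.486]}
ring [521.6 -25.6  59.2] plane slopes,z [3.00000e-03 4.00000e-03 1.08606e+02] 3683
ring [519.  -30.4  79.6] plane slopes,z [-0.0000e+00 -1.0000e-03  7.7791e+01] 3630
psi now 89.9 tilt [ 0.028  0.011 -1.   ] xyz [0.4235, -0.0203, 0.0515] turn -0.1
```

View pics/wrist16.png

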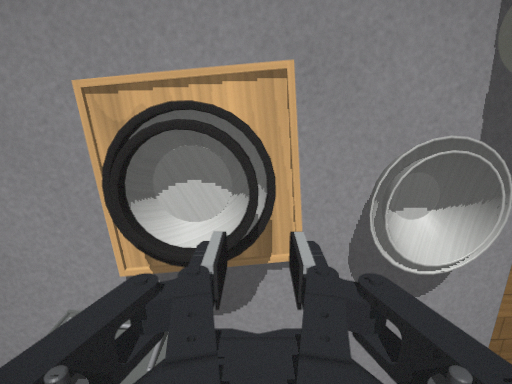

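jog_arm(deltas=[{"xyz":[0.424,-0.02,0.0],"turn":0},{"xyz":[0.424,-0.02,0.0],"turn":0},{"xyz":[0.424,-0.02,0.0],"turn":0},{"xyz":[0.424,-0.02,0.0],"turn":0},{"xyz":[0.424,-0.02,0.0],"turn":0},{"xyz":[0.424,-0.02,0.0],"turn":0},{"xyz":[0.424,-0.02,0.02],"turn":0},{"xyz":[0.424,-0.02,0.06],"turn":0},{"xyz":[0.424,-0.02,0.07],"turn":0},{"xyz":[0.424,-0.02,0.07],"turn":0}], fingers=0.5)

```text
t: 31.58
ee_pos: [560.8, 394.6, 150.3]
eef_rot: [0.006, 0.708, 0.706, 0.012]
force: [0.2, -0.4, 0.2]
gripper_width: 42.3
```

```bash
python3 - <<'E'
from m import *
r=st()
s=snap('wrist','wrist17.png');ring(cloud(s),508.8,395.4,50,62,76)
s=snap('top','top17.png');W=cloud(s);ring(W,518,-28,60,100,118);ring(W,517.3,-28.5,80,71,84)
plan(559.8,395.4,73,90)
E
```

```text
{'t': 31.575, 'ee_pos': [560.848, 394.572, 150.348], 'eef_rot': [0.006, 0.708, 0.706, 0.012], 'force': [0.191, -0.445, 0.153], 'gripper_width': 42.316, 'joint_positions': [-0.462, 0.902, -0.447, 1.467, 0.482, 0.856, -1.074]}
ring [511.2 395.1  49.3] plane slopes,z [2.00e-03 2.00e-03 6.97e+01] 3893
ring [519.  -24.7  59.8] plane slopes,z [-8.00000e-03  2.00000e-03  1.08068e+02] 277
ring [517.1 -28.7  79.6] plane slopes,z [-2.0000e-03 -4.0000e-03  7.7071e+01] 358
psi now 89.8 tilt [ 0.03   0.012 -0.999] xyz [-0.0012, -0.0044, 0.0795] turn -0.2
```

View pics/wrist17.png

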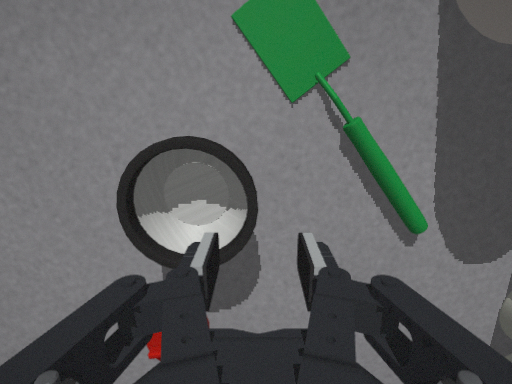

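View pics/top17.png

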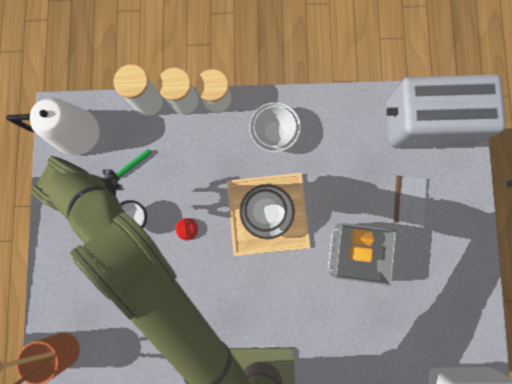

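jog_arm(deltas=[{"xyz":[0.001,-0.003,0.04],"turn":0},{"xyz":[0.001,-0.004,0.07],"turn":0},{"xyz":[0.001,-0.004,0.078],"turn":0},{"xyz":[0.001,-0.004,0.078],"turn":0},{"xyz":[0.001,-0.004,0.078],"turn":0}])

```text
t: 32.3
ee_pos: [561.2, 398.4, 76.5]
eef_rot: [0.006, 0.708, 0.706, 0.016]
force: [0.8, -0.5, 1.0]
gripper_width: 43.1
```

jog_arm(deltas=[{"xyz":[0,0,0],"turn":0},{"xyz":[0,0,0],"turn":0},{"xyz":[0,0,0],"turn":0},{"xyz":[0,0,0],"turn":0},{"xyz":[0,0,-0.01],"turn":0},{"xyz":[0,0,-0.03],"turn":0},{"xyz":[0,0,-0.07],"turn":0},{"xyz":[0,0,-0.13],"turn":0},{"xyz":[0,0,-0.14],"turn":0},{"xyz":[0,0,-0.14],"turn":0}], fingers=1)

```text
t: 33.55
ee_pos: [556.7, 396.4, 217.5]
eef_rot: [0.007, 0.708, 0.706, 0.017]
force: [-0.2, 0.1, -2.1]
gripper_width: 4.6
```

```bash
python3 - <<'E'
from m import *
r=st()
s=snap('wrist','wrist18.png');W=cloud(s);p=r['ee_pos'];ring(W,p[0]-50,p[1],50,p[2]-20,p[2]+2)
plan(568.3,-27,215,90);plan(568.3,-27,170,90)
E
```

```text
{'t': 33.55, 'ee_pos': [556.708, 396.433, 217.477], 'eef_rot': [0.007, 0.708, 0.706, 0.017], 'force': [-0.168, 0.102, -2.129], 'gripper_width': 4.639, 'joint_positions': [-0.451, 0.82, -0.48, 1.431, 0.44, 0.963, -1.047]}
ring [510.  396.1  48.9] plane slopes,z [0.00000e+00 3.00000e-03 2.08602e+02] 6143
psi now 89.8 tilt [ 0.031  0.012 -0.999] xyz [-0.4226, 0.0137, -0.0041] turn -0.2
psi now 89.8 tilt [ 0.031  0.012 -0.999] xyz [-0.4232, 0.0123, 0.0409] turn -0.2
```

View pics/wrist18.png

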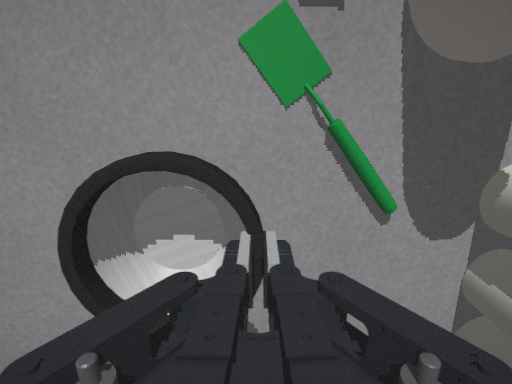

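jog_arm(deltas=[{"xyz":[-0.02,0.001,-0.004],"turn":0},{"xyz":[-0.07,0.003,-0.004],"turn":0},{"xyz":[-0.13,0.005,-0.004],"turn":0},{"xyz":[-0.19,0.007,-0.004],"turn":0},{"xyz":[-0.25,0.009,-0.004],"turn":0},{"xyz":[-0.31,0.01,-0.004],"turn":0},{"xyz":[-0.365,0.012,-0.004],"turn":0},{"xyz":[-0.405,0.013,-0.004],"turn":0},{"xyz":[-0.423,0.014,-0.004],"turn":0},{"xyz":[-0.423,0.013,0.01],"turn":0}])

```text
t: 34.85
ee_pos: [568.2, -28.5, 200.6]
eef_rot: [0.007, 0.709, 0.705, 0.016]
force: [0.4, 1.2, -2.1]
gripper_width: 4.9
```

```bash
python3 - <<'E'
from m import *
r=st()
s=snap('top','top19.png');W=cloud(s)
s=snap('wrist','wrist19.png')
plan(568.3,-27,151,90)
E
```

```text
{'t': 34.85, 'ee_pos': [568.217, -28.466, 200.591], 'eef_rot': [0.007, 0.709, 0.705, 0.016], 'force': [0.363, 1.193, -2.089], 'gripper_width': 4.892, 'joint_positions': [0.289, 0.708, -0.533, 1.807, 0.505, 0.73, -0.518]}
psi now 89.9 tilt [ 0.027  0.014 -1.   ] xyz [-0.0024, 0.0006, 0.048] turn -0.1
```

View pics/wrist19.png

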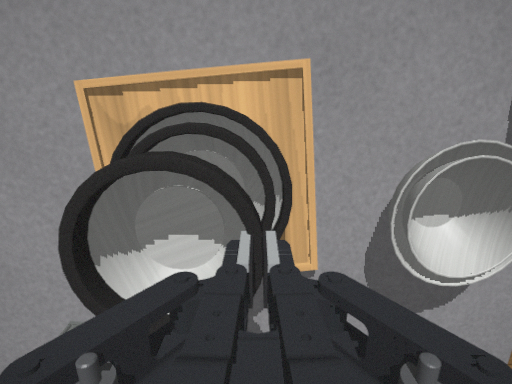

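```bash
python3 - <<'E'
from m import *
r=st()
plan(568.3,-27,151,90)
E
```

```text
{'t': 34.95, 'ee_pos': [566.432, -25.241, 198.993], 'eef_rot': [0.005, 0.707, 0.707, 0.015], 'force': [-0.322, 0.748, -1.429], 'gripper_width': 4.959, 'joint_positions': [0.285, 0.71, -0.534, 1.809, 0.504, 0.73, -0.518]}
psi now 89.9 tilt [ 0.027  0.014 -1.   ] xyz [-0.0024, 0.0006, 0.048] turn -0.1
```

jog_arm(deltas=[{"xyz":[-0.002,0.001,0.015],"turn":0},{"xyz":[-0.002,0.001,0.025],"turn":0},{"xyz":[-0.002,0.001,0.034],"turn":0},{"xyz":[-0.002,0.001,0.04],"turn":0},{"xyz":[-0.002,0.001,0.045],"turn":0},{"xyz":[-0.002,0.001,0.048],"turn":0},{"xyz":[-0.002,0.001,0.048],"turn":0},{"xyz":[-0.002,0.001,0.048],"turn":0}])

```text
t: 35.95
ee_pos: [568.9, -26.6, 151.3]
eef_rot: [0.005, 0.707, 0.707, 0.015]
force: [-0.1, 1.1, -2.3]
gripper_width: 5.0
```

jog_arm(deltas=[{"xyz":[0,0,0.002],"turn":0},{"xyz":[0,0,0.003],"turn":0},{"xyz":[0,0,0.003],"turn":0}])

```text
t: 36.33
ee_pos: [569.1, -26.5, 148.3]
eef_rot: [0.005, 0.707, 0.707, 0.015]
force: [0.5, -0.3, -1.9]
gripper_width: 4.5
```

jog_arm(deltas=[{"xyz":[0,0,0.001],"turn":0},{"xyz":[0,0,0.002],"turn":0},{"xyz":[0,0,0.002],"turn":0}])

```text
t: 36.7
ee_pos: [570.7, -26.4, 147.3]
eef_rot: [0.006, 0.708, 0.706, 0.016]
force: [1.4, -0.3, 4.8]
gripper_width: 4.7
```

In contact (+4.8 N, TCP 147 as expected). Releasing and retreating.

jog_arm(deltas=[{"xyz":[0,-0.001,0],"turn":0},{"xyz":[0,-0.001,0],"turn":0},{"xyz":[0,-0.001,0],"turn":0},{"xyz":[0,-0.001,0],"turn":0},{"xyz":[0,-0.001,-0.02],"turn":0},{"xyz":[0,-0.001,-0.06],"turn":0},{"xyz":[0,0,-0.1],"turn":0},{"xyz":[0,0,-0.1],"turn":0}], fingers=0.6)

```text
t: 37.7
ee_pos: [569.5, -27.4, 250.3]
eef_rot: [0.008, 0.708, 0.706, 0.019]
force: [0.1, 0.9, -0.7]
gripper_width: 34.1
```

jog_arm(deltas=[{"xyz":[-0.3,0,0],"turn":0},{"xyz":[-0.3,0,0],"turn":0},{"xyz":[-0.3,0,0],"turn":0},{"xyz":[-0.3,0,0],"turn":0},{"xyz":[-0.3,0,0],"turn":0},{"xyz":[-0.3,0,0],"turn":0},{"xyz":[-0.3,0,0],"turn":0}])

```text
t: 38.58
ee_pos: [568.7, -326.3, 244.8]
eef_rot: [0.007, 0.707, 0.707, 0.019]
force: [0.2, 1.5, -0.9]
gripper_width: 34.5
```

```bash
python3 - <<'E'
from m import *
r=st()
s=snap('scene','scene20.png')
s=snap('top','top20.png');W=cloud(s);ring(W,518,-27,50,132,148);ring(W,518,-27,60,100,118);ring(W,517.3,-28.5,80,71,84);offs(s,W)
E
```

```text
{'t': 38.575, 'ee_pos': [568.684, -326.258, 244.805], 'eef_rot': [0.007, 0.707, 0.707, 0.019], 'force': [0.238, 1.539, -0.927], 'gripper_width': 34.453, 'joint_positions': [0.779, 0.78, -0.61, 1.48, 0.465, 1.001, 0.065]}
ring [518.4 -27.6  49.8] plane slopes,z [-2.00000e-03  2.00000e-03  1.39267e+02] 266
ring [518.7 -24.9  59.4] plane slopes,z [ 1.00000e-02 -1.00000e-03  1.09265e+02] 243
ring [517.3 -28.9  79.5] plane slopes,z [ 0.0000e+00 -1.0000e-03  7.7277e+01] 350
off [367. 238.] 115 ztop 57.1 ctr [ 428.6 -327.8] size [38.2 21.8] long-axis deg 61.5
off [362. 253.] 221 ztop 74.5 ctr [ 385.8 -309.9] size [53.8 36.1] long-axis deg 83.4
```

View pics/top20.png

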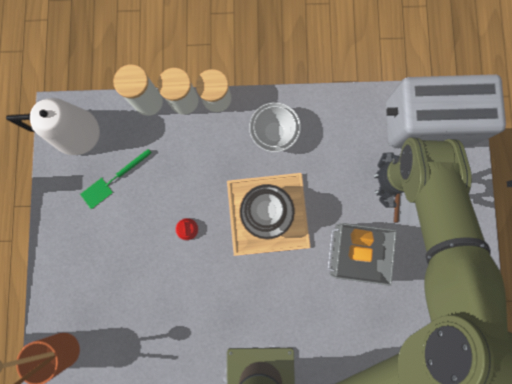

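View pics/scene20.png

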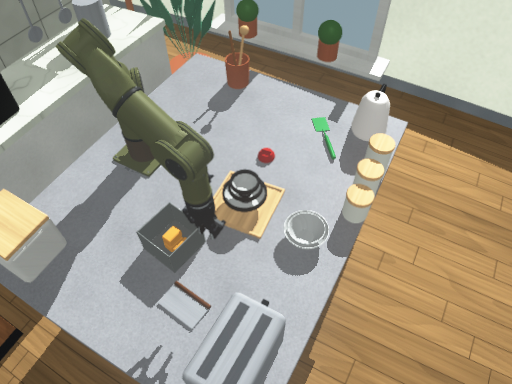

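```bash
python3 -c "
from cell import order; print(order.sign_off())"
```

```text
the job is handed in; nothing more can be done
None
```

The job is done and handed in, about 39 s on the robot's clock. sign_off reports no verdict.

**Offcuts:** Three offcuts were on the tray, and all three are now in the compost caddy. One landed squarely on another and the third lies beside them. The highest surface is at about 75 mm, against a 110 mm rim. The tray was empty before I touched a lid.

**Lids:** lid2 was absent; I stacked lid1, lid3 and lid4 in that order on the tray. lid4 was knocked about 5 cm aside during the run; I measured it again and picked it from its new place.

**Last check from the top camera:**

| Lid | Rim height (mm) | Expected (mm) | Distance from tray centre (mm) |
|---|---|---|---|
| lid1 | 77.3 | 78 | about 3 |
| lid3 | 109.3 | 109 | about 7 |
| lid4 | 139.3 | 140 | about 5 |

- **Level:** All three rims measured within 0.6°.
- **Centring:** lid3 sits about 4 mm off lid1's axis, still standing flat in it. The cameras disagreed with each other by about 2–4 mm throughout.
- **Bystanders:** The scraper, spatula, bowls and timer appear where they were at the start. I judged this by eye from the pictures, not by measurement.

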